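# Find the thread hand of a fat dispenser's filler cap and hold the cap off

## Task

Open the left one of the two steel fat dispensers, the one nearer the lever press, for topping up: take hold of the wing on its white filler cap and unscrew it. One of the two dispensers has a left-hand thread and nobody remembers which, so try the cap gently one way and then the other, and never force it against its stop. Then lift the cap straight off and finish while holding it, still and level, about 10 cm above its seat and right over the open neck so that the drips fall back in; leave the right dispenser's cap, the cups under the taps and the swing-top jar behind as they stand.

Things in the scene. Friction and masses are not known exactly. Their poses are not given: they have to be found in the camera images.
- dispenser_a: One of two look-alike steel fat dispensers, fixed to the table: base plate 190 x 120 mm, tank 100 mm across, tap at the front, cap_a on top. Origin: on the tank's axis at table height; z up; the tap points along -x (towards the robot, give or take 30 degrees). The left one (y over 0) is to be opened, the right one (y under 0) left alone; which one stands left varies.
- dispenser_b: One of two look-alike steel fat dispensers, fixed to the table: base plate 190 x 120 mm, tank 100 mm across, tap at the front, cap_b on top. Origin: on the tank's axis at table height; z up; the tap points along -x (towards the robot, give or take 30 degrees). The left one (y over 0) is to be opened, the right one (y under 0) left alone; which one stands left varies.
- cap_a: White nylon screw cap of dispenser_a, about 0.1 kg: ribbed skirt 66 mm across, 32 mm high to the flat top; on the top a straight wing 12 mm thick, 46 mm long, 26 mm high. Origin: on its axis at the skirt's foot, 160 mm above the table when screwed down; z up; the wing runs along its y, so fingers close on it along its x. Screwed down, its axes lie along the dispenser's (2 degrees of play).
- cap_b: White nylon screw cap of dispenser_b, about 0.1 kg: ribbed skirt 66 mm across, 32 mm high to the flat top; on the top a straight wing 12 mm thick, 46 mm long, 26 mm high. Origin: on its axis at the skirt's foot, 160 mm above the table when screwed down; z up; the wing runs along its y, so fingers close on it along its x. Screwed down, its axes lie along the dispenser's (2 degrees of play).
- dispenser_a_neck (a point): Centre of dispenser_a's flat shoulder, the seat of the cap's skirt: on the tank's axis, 160 mm above the table. The neck (40 mm across, 55 mm over its thread) rises 26 mm above it under the cap.
- dispenser_b_neck (a point): Centre of dispenser_b's flat shoulder, the seat of the cap's skirt: on the tank's axis, 160 mm above the table. The neck (40 mm across, 55 mm over its thread) rises 26 mm above it under the cap.
- cap_a_wing (a point): Middle of cap_a's wing, 45 mm above the skirt's foot. A right-hand thread loosens anticlockwise seen from above, a left-hand one clockwise; the caps differ in this, unseen. The loosening way it turns with hardly any torque and lifts off after about 55 degrees (65 to 120 is well); until then the thread holds it. The other way it meets a dead stop within 4 degrees; over 2 N m there is forcing it.
- cap_b_wing (a point): Middle of cap_b's wing, 45 mm above the skirt's foot. A right-hand thread loosens anticlockwise seen from above, a left-hand one clockwise; the caps differ in this, unseen. The loosening way it turns with hardly any torque and lifts off after about 55 degrees (65 to 120 is well); until then the thread holds it. The other way it meets a dead stop within 4 degrees; over 2 N m there is forcing it.
- cup_a: Plain steel cup, 62 mm wide, 55 mm high, standing on the drip grid under dispenser_a's tap, about 87 mm in front of the dispenser's axis. Origin: centre of its underside. A bystander.
- cup_b: Plain steel cup, 56 mm wide, 50 mm high, standing on the drip grid under dispenser_b's tap, about 87 mm in front of the dispenser's axis. Origin: centre of its underside. A bystander.
- clip_jar: Small swing-top glass jar, 83 x 75 mm, 114 mm high, behind the dispensers. Origin: centre of its underside. A bystander.
Not all that is in view belongs to the job. Leave any orange or purple look-alike of the cap_a alone.

How it is judged:
On the way:
1. the left dispenser's cap is turned out of its thread (by more than 45 degrees) while it still sits on the neck (((world y of dispenser_a above 0 m and angle between the y axis of cap_a and the y axis of dispenser_a, either way round above 0.8 rad and z of cap_a in the frame of dispenser_a below 0.175 m and horizontal distance between cap_a and dispenser_a below 0.008 m) or (world y of dispenser_b above 0 m and angle between the y axis of cap_b and the y axis of dispenser_b, either way round above 0.8 rad and z of cap_b in the frame of dispenser_b below 0.175 m and horizontal distance between cap_b and dispenser_b below 0.008 m))), for 0.1 s.
At the end, for the whole second after the job is handed in: The left dispenser's cap is held by the fingers, still (under 30 mm/s), upright within 0.2 rad, its skirt 60 to 150 mm above its seat, its axis within 30 mm of the neck's, touching neither dispenser; the right dispenser's cap still sits screwed down (((world y of dispenser_a above 0 m and z of cap_a in the frame of dispenser_a between 0.22 and 0.31 m and horizontal distance between cap_a and dispenser_a below 0.03 m and angle between cap_a's own z axis and vertical below 0.2 rad and contact force between the fingers and cap_a above 3 N and linear speed of cap_a below 0.03 m/s and contact force between cap_a and dispenser_a below 0.1 N and contact force between cap_a and dispenser_b below 0.1 N and z of cap_b in the frame of dispenser_b between 0.155 and 0.165 m and horizontal distance between cap_b and dispenser_b below 0.006 m and angle between the y axis of cap_b and the y axis of dispenser_b, either way round below 0.12 rad) or (world y of dispenser_b above 0 m and z of cap_b in the frame of dispenser_b between 0.22 and 0.31 m and horizontal distance between cap_b and dispenser_b below 0.03 m and angle between cap_b's own z axis and vertical below 0.2 rad and contact force between the fingers and cap_b above 3 N and linear speed of cap_b below 0.03 m/s and contact force between cap_b and dispenser_b below 0.1 N and contact force between cap_b and dispenser_a below 0.1 N and z of cap_a in the frame of dispenser_a between 0.155 and 0.165 m and horizontal distance between cap_a and dispenser_a below 0.006 m and angle between the y axis of cap_a and the y axis of dispenser_a, either way round below 0.12 rad))); the arm keeps its last pose, push and grip.
It fails at once if the cap is forced against its thread or stop (more than 120 N between a cap and its dispenser) (contact force between cap_a and dispenser_a above 120 N or contact force between cap_b and dispenser_b above 120 N).
It fails at once if the right dispenser's cap is handled ((world y of dispenser_a above 0 m and contact force between the fingers and cap_b above 2 N) or (world y of dispenser_b above 0 m and contact force between the fingers and cap_a above 2 N)).
It fails at once if a cup or the swing-top jar is shifted by more than 20 mm (distance of any of cup_a, cup_b, clip_jar from where it was at the start of the episode above 0.02 m).
It also fails if it takes over 45 s, if anything falls off the work surface, if the arm or the gripper's body presses on something with over 40 N, if the wrist force passes 120 N, or if a joint passes its speed limit or range.

## Robot

A 6-joint arm with a two-finger parallel gripper is mounted at the origin on the work surface; the furniture and walls round the work are solid. World frame = base frame: x ahead of the robot, y to its left, z up, the work surface at z = 0. Lengths are in m, angles in rad, forces in N, time in s.
With the tool pointing down it reaches from about 0.35 to 0.8 m from the base axis. Payload 7.3 kg.
Tool frame: the origin (TCP) lies at the very end of the fingers, on their centre line; the grasp point (between the pads) lies behind it (robot.grip_point_offset is the z of the grasp point in the tool frame, in m); z points along the fingers, y is the line along which they close (so a half turn about z gives the same grasp; the last joint's range is limited). The gripper opens to 85 mm and grips with 20 to 120 N. Pads are 22 mm wide; open, the fingers measure 114 mm over their backs; the gripper's body (76 mm by 85 mm) begins 54 mm behind the grasp point. The pads swing forward as they close: fully open they stand 13 mm farther back than shut.
Start: joints at [1.134, 0.342, 1.524, -0, 1.275, -0.146], TCP at [0.151, 0.503, 0.231] pointing down, gripper open.
Joint ranges: [-2.53, 2.53], [-0.77, 2.02], [0.04, 2.7], [-1, 4.14], [0.28, 2.66], [-3.11, 3.11]. Speed limits (rad/s): [2.57, 2.57, 3.14, 3.14, 3.14, 3.14].

## Interface

Orientations are given as a unit quaternion [x, y, z, w].
In Python, from plant import robot gives the robot as it stands.
- The arm moves only by the tool carry_out, never from a script. Its argument "moves" is a list of rows, each an object of numbers: "tx", "ty", "tz": the shift along the tool's x, y, z in mm; "rx", "ry", "rz": the turn, a rotation vector about the tool's x, y, z in rad; "fingers": the opening, from 0 (shut) to 1 (fully open). In form: [{"tx": .., "ty": .., "tz": .., "rx": .., "ry": .., "rz": .., "fingers": ..}, ...]. A call has 1 to 10 rows; each row is the pose to reach, as a shift and turn from the pose commanded when the call began, along the tool's axes at that moment; what a row does not reach only later rows make up. A row lasts 1/8 s, in which the tool goes at most 62.5 mm and 10.7 degrees, less where a joint would pass 70% of its speed; a pose out of reach is approached as far as the arm can. A call with a gripper value outside its range is refused whole. The fingers move at their own pace and stop on an object; "newtons" is the grip in N (left out, the last holds). Time passes only in rows, so rows that repeat a pose let the fingers close. It gives the time, the measured TCP pose, the force, the opening and the grip force at its end, in the units of the state.
- robot.get_state(): the state, without advancing time (a new reading comes with each control period).
- robot.grab_frame(name): name is "scene" or "top" or "wrist"; returns (picture, depth): 420x560x3 uint8, red, green, blue; 420x560 float32, m along the optical axis (not along the pixel's ray), 0 where there is no reading.
- robot.get_calibration(name): a dict with "fx", "fy", "cx", "cy" (pixels), "world_from_camera" (4x4, takes a point from camera to world coordinates). Camera axes: x right, y up, looking along -z (the intrinsics and any distortion apply to the point x, -y, -z); pixel columns grow to the right and rows downward; lengths in m; the calibration is good to about 2 mm. A picture is of the moment at which its call begins: read the wrist's pose just before it. get_calibration takes no time and is no camera call; for the wrist camera it gives the pose at the moment of the call.
- robot.finish_job(): hands the job in; it is judged then, once.
The state is a dict: "t": time; "joint_positions": joint angles; "joint_vel": joint speeds; "tau": joint torques, N m; "position": TCP position; "ee_rot": TCP orientation; "force": force on the tool from outside, world axes, zero at the start; "torque": the same for the moment, N m; "gripper_width": finger opening in m; "grip_force": force on a finger pad.
Only numpy, scipy, OpenCV 4.12 (cv2) and the standard library are available. Lean on these libraries where they do the work, as an engineer would, in place of code of your own. Each camera call takes 0.05 s, during which the arm holds its last target. There are 200 camera calls.

## Working session

There is one attempt and no reset: what is moved stays moved. The work goes in short steps, Python scripts to look and compute and a tool call to move; the robot and the scene stay as the last step left them, time stands still between calls to the robot, and variables do not carry over. Pictures are saved under pics/ and viewed, at most 10 in all, crops included, and the job is handed in when it is done.

Besides the shell and the picture viewer there is one more tool, called after "Emit:" by a JSON object that holds its "fn" and its "kwargs", one argument or row to a line. carry_out: Moves the arm, as the interface text tells. Its arguments: {"type":"object","properties":{"moves":{"type":"array"},"newtons":{"type":"number"}},"required":["moves"]}

```bash
ls; mkdir -p pics
python3 - <<'E'
from plant import robot
import cv2,numpy as np
print(robot.get_state()); print(robot.grip_point_offset)
for n in ["scene","top"]:
    p,d=robot.grab_frame(n); cv2.imwrite(f"pics/{n}0.png",p[:,:,::-1]); np.savez(f"{n}0.npz",p=p,d=d)
    print(n,robot.get_calibration(n))
E
```

```text
pics
{'t': 0.0, 'joint_positions': array([ 1.13405457e+00,  3.42697557e-01,  1.52502624e+00,  1.10449051e-05,
        1.27539137e+00, -1.46024241e-01]), 'joint_vel': array([ 8.64865182e-04, -1.77293764e-03,  2.79959332e-05,  1.89884102e-03,
        2.02492018e-04,  1.57586886e-03]), 'tau': array([ 1.22517067e-03, -4.33678186e+01, -2.46012318e+01, -3.93527762e-05,
        7.82410236e-03, -8.00436283e-06]), 'position': array([0.15030151, 0.50260543, 0.2306358 ]), 'ee_rot': array([ 1.44848965e-01,  9.89453484e-01, -7.27650215e-04, -2.23751002e-04]), 'force': array([-0.09125831, -0.10591847,  0.10720981]), 'torque': array([ 0.02859433,  0.02471632, -0.00169246]), 'grip_force': 0.0, 'gripper_width': 0.08537971555503406}
-0.0187
scene {'fx': 453.5842936557945, 'fy': 453.5842936557945, 'cx': 280.4420596835602, 'cy': 212.86286972208188, 'world_from_camera': array([[ 7.09641956e-01,  4.31060697e-01, -5.57310479e-01,
         1.67979338e-04],
       [-7.04529971e-01,  4.26549390e-01, -5.67179987e-01,
        -6.28249579e-01],
       [-6.76855532e-03,  7.95136651e-01,  6.06392524e-01,
         7.66376310e-01],
       [ 0.00000000e+00,  0.00000000e+00,  0.00000000e+00,
         1.00000000e+00]])}
top {'fx': 466.02514572018157, 'fy': 466.02514572018157, 'cx': 276.6049874184371, 'cy': 208.37437871578973, 'world_from_camera': array([[-0.00415991,  0.99809042, -0.06162963,  0.50176377],
       [-0.99949694, -0.00221219,  0.03163826, -0.00178714],
       [ 0.0314415 ,  0.06173024,  0.99759752,  1.29477792],
       [ 0.        ,  0.        ,  0.        ,  1.        ]])}
```

View pics/top0.png

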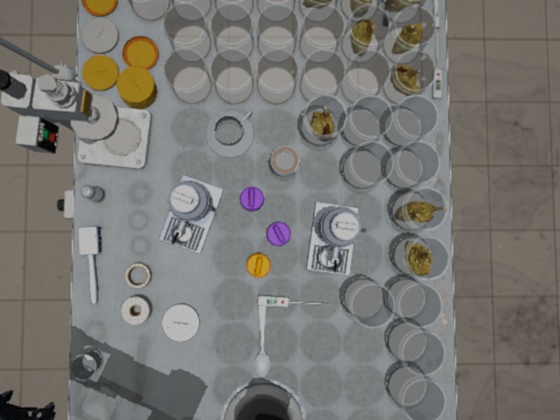

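View pics/scene0.png

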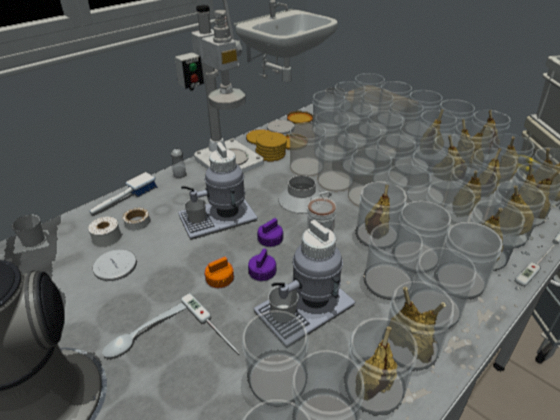

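The top view shows the left dispenser's white cap at about (187,198) and the right one's at (343,226). The purple and orange look-alikes lie between them, with the press at upper left. Next I measure cap and plate from depth.

```bash
cat > h.py <<'E'
import numpy as np,cv2
def cloud(d,c):
    v,u=np.indices(d.shape); T=c["world_from_camera"]
    P=np.stack([(u-c["cx"])/c["fx"]*d,-(v-c["cy"])/c["fy"]*d,-d],-1)
    return P@T[:3,:3].T+T[:3,3]
def rect(pts):
    (c,s,a)=cv2.minAreaRect((pts*1000).astype(np.float32)); return np.round(c,1),np.round(s,1),round(a,1)
E
python3 - <<'E'
from plant import robot
from h import *
for n in ["top","scene"]:
    f=np.load(n+"0.npz"); p=f["p"].astype(int); d=f["d"]; P=cloud(d,robot.get_calibration(n))
    X,Y,Z=P[...,0],P[...,1],P[...,2]
    roi=(d>0)&(abs(X-.52)<.14)&(abs(Y-.19)<.12)
    print(n,"table",np.median(Z[(d>0)&(abs(X-.4)<.05)&(abs(Y)<.05)]))
    for lo,hi in [(.003,.03),(.183,.2),(.2,.225)]:
        m=roi&(Z>lo)&(Z<hi); 
        q=P[m]
        if len(q)<5: print(lo,len(q));continue
        print(lo,hi,len(q),q.mean(0).round(4),q.min(0).round(3),q.max(0).round(3),rect(q[:,:2]))
f=np.load("top0.npz")["p"]
cv2.imwrite("pics/crop_top.png",cv2.resize(f[165:265,145:235,::-1],None,fx=6,fy=6,interpolation=cv2.INTER_CUBIC))
f=np.load("scene0.npz")["p"]
E
```

```text
top table 0.0018355806365181193
0.003 0.03 2092 [0.5221 0.1881 0.0118] [0.38  0.072 0.003] [0.66  0.31  0.028] (array([519.9, 191. ]), array([237.7, 279.7]), 90.0)
0.183 0.2 502 [0.5939 0.1812 0.1915] [0.562 0.15  0.183] [0.626 0.216 0.199] (array([595. , 182.2]), array([64.6, 64.8]), 36.2)
0.2 0.225 107 [0.5942 0.1817 0.2167] [0.584 0.161 0.203] [0.607 0.204 0.223] (array([594.5, 182.5]), array([45.3, 11.7]), 71.0)
scene table 0.0016567638676222018
0.003 0.03 1557 [0.5354 0.183  0.0143] [0.38  0.072 0.003] [0.659 0.31  0.03 ] (array([519.1, 190.6]), array([237.1, 279.4]), 89.5)
0.183 0.2 286 [0.5882 0.1771 0.1912] [0.561 0.149 0.183] [0.626 0.216 0.2  ] (array([592.8, 182. ]), array([59. , 66.1]), 60.3)
0.2 0.225 92 [0.5909 0.1798 0.2127] [0.582 0.163 0.2  ] [0.606 0.206 0.221] (array([593.8, 184. ]), array([46.1, 12.2]), 71.9)
```

View pics/crop_top.png

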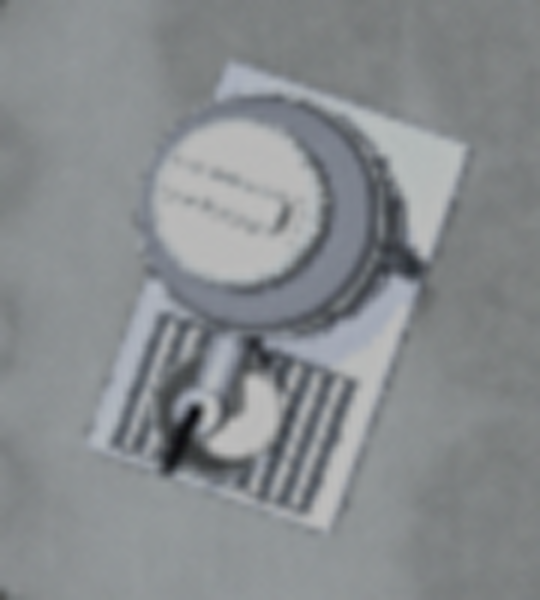

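```bash
cat >> h.py <<'E'
from scipy.spatial.transform import Rotation as R
def goto(s,pos,yaw_deg):
    "shift (mm) and turn in the tool frame, tool down, tool y at yaw_deg in world"
    a=np.radians(yaw_deg); y=np.array([np.cos(a),np.sin(a),0]); z=np.array([0,0,-1.]); x=np.cross(y,z)
    R0=R.from_quat(s["ee_rot"]); R1=R.from_matrix(np.stack([x,y,z],1))
    print("shift",(R0.inv().apply(np.array(pos)-s["position"])*1000).round(1),"rot",(R0.inv()*R1).as_rotvec().round(3))
def yaw(s):
    y=R.from_quat(s["ee_rot"]).apply([0,1,0]); return np.degrees(np.arctan2(y[1],y[0]))
E
python3 - <<'E'
from plant import robot
from h import *
s=robot.get_state(); print(yaw(s)); goto(s,[.594,.183,.30],-19);
E
```

```text
73.33917650065568
shift [-516.7 -179.1  -69.2] rot [-1.000e-03  1.000e-03  1.612e+00]
```

Emit:
{"fn": "carry_out", "kwargs": {
  "moves": [
    {"tx": -25,"ty": -9,"tz": -50,"rz": 0.16},
    {"tx": -80,"ty": -28,"tz": -69,"rz": 0.32},
    {"tx": -135,"ty": -47,"tz": -69,"rz": 0.48},
    {"tx": -190,"ty": -66,"tz": -69,"rz": 0.64},
    {"tx": -245,"ty": -85,"tz": -69,"rz": 0.8},
    {"tx": -300,"ty": -104,"tz": -69,"rz": 0.96},
    {"tx": -355,"ty": -123,"tz": -69,"rz": 1.12},
    {"tx": -410,"ty": -142,"tz": -69,"rz": 1.28},
    {"tx": -465,"ty": -161,"tz": -69,"rz": 1.45},
    {"tx": -517,"ty": -179,"tz": -69,"rz": 1.612}
  ],
  "newtons": 40
}}

```text
schema error: expected keys tx, ty, tz, rx, ry, rz, fingers
```

Run:
```python
from plant import robot
from h import *
s=robot.get_state(); print(s["t"],s["position"],yaw(s),s["joint_positions"].round(3)); c=robot.get_calibration("wrist")
p,d=robot.grab_frame("wrist"); cv2.imwrite("pics/w1.png",p[:,:,::-1])
P=cloud(d,c);Z=P[...,2]; roi=(d>0)&(np.hypot(P[...,0]-.594,P[...,1]-.183)<.05)
for lo,hi in [(.183,.2),(.206,.225)]:
    q=P[roi&(Z>lo)&(Z<hi)]; print(len(q),q.mean(0).round(4),rect(q[:,:2]) if len(q)>5 else "")
goto(s,[.594,.183,.196],-19)
```

```text
0.1 [0.15034768 0.502653   0.23069619] 73.33917650065568 [ 1.134  0.343  1.525  0.     1.275 -0.146]
0 [nan nan nan] 
0 [nan nan nan] 
shift [-516.7 -179.    34.8] rot [-1.000e-03  1.000e-03  1.612e+00]<stdin>:7: RuntimeWarning: Mean of empty slice.
  ret = um.true_divide(
```

View pics/w1.png

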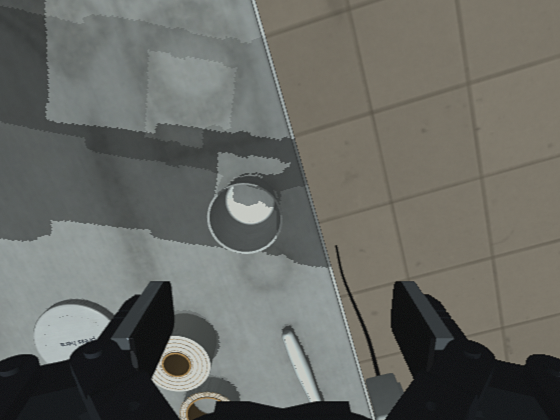

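The call was refused because every key is required, so the arm is still at its start pose. The wrist view shows only a cup at (245,215) and the fingers at the bottom. Resending with all keys.

Emit:
{"fn": "carry_out", "kwargs": {
  "moves": [
    {"tx": -25,"ty": -9,"tz": -50,"rx": 0,"ry": 0,"rz": 0.16,"fingers": 1},
    {"tx": -80,"ty": -28,"tz": -69,"rx": 0,"ry": 0,"rz": 0.32,"fingers": 1},
    {"tx": -135,"ty": -47,"tz": -69,"rx": 0,"ry": 0,"rz": 0.48,"fingers": 1},
    {"tx": -190,"ty": -66,"tz": -69,"rx": 0,"ry": 0,"rz": 0.64,"fingers": 1},
    {"tx": -245,"ty": -85,"tz": -69,"rx": 0,"ry": 0,"rz": 0.8,"fingers": 1},
    {"tx": -300,"ty": -104,"tz": -69,"rx": 0,"ry": 0,"rz": 0.96,"fingers": 1},
    {"tx": -355,"ty": -123,"tz": -69,"rx": 0,"ry": 0,"rz": 1.12,"fingers": 1},
    {"tx": -410,"ty": -142,"tz": -69,"rx": 0,"ry": 0,"rz": 1.28,"fingers": 1},
    {"tx": -465,"ty": -161,"tz": -69,"rx": 0,"ry": 0,"rz": 1.45,"fingers": 1},
    {"tx": -517,"ty": -179,"tz": -69,"rx": 0,"ry": 0,"rz": 1.612,"fingers": 1}
  ],
  "newtons": 40
}}

```text
t: 1.4
position: [0.5958, 0.1818, 0.2999]
ee_rot: [0.816, 0.578, -0.0, -0.0]
force: [0.4, 0.2, 0.3]
gripper_width: 0.0857
grip_force: 0.0
```

Run:
```python
from plant import robot
from h import *
s=robot.get_state(); print(s["t"],s["position"],yaw(s),s["joint_positions"].round(3)); c=robot.get_calibration("wrist")
p,d=robot.grab_frame("wrist"); cv2.imwrite("pics/w2.png",p[:,:,::-1])
P=cloud(d,c);Z=P[...,2]; roi=(d>0)&(np.hypot(P[...,0]-.594,P[...,1]-.183)<.05)
for lo,hi in [(.183,.2),(.206,.225)]:
    q=P[roi&(Z>lo)&(Z<hi)]; print(len(q),q.mean(0).round(4),rect(q[:,:2]) if len(q)>5 else "")
goto(s,[.594,.183,.196],-19)
```

```text
1.4 [0.59582129 0.18178796 0.29992152] -19.356094380084546 [0.173 0.494 1.1   0.    1.548 0.511]
5364 [0.5967 0.1883 0.1916] (array([595.7, 185.5]), array([64.6, 67.1]), 69.8)
1331 [0.5958 0.1865 0.2171] (array([595.3, 184.9]), array([45.4, 11.9]), 70.1)
shift [  0.5  -2.1 103.9] rot [-0.001  0.    -0.006]
```

View pics/w2.png

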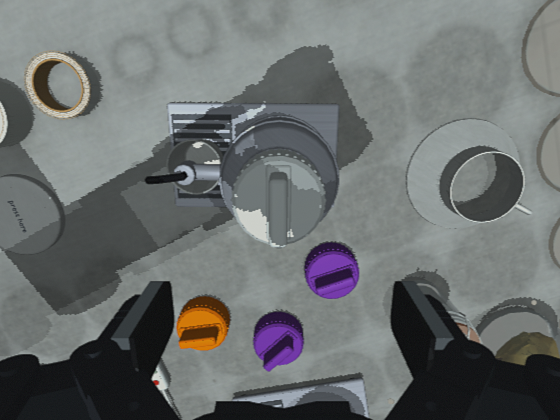

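The wing is centred about 1.5–2 mm off the tool axis, and the three views agree. Its yaw already matches the tool, so I descend.

Emit:
{"fn": "carry_out", "kwargs": {
  "moves": [
    {"tx": 1.5,"ty": -1.8,"tz": 40,"rx": 0,"ry": 0,"rz": 0,"fingers": 1},
    {"tx": 1.5,"ty": -1.8,"tz": 75,"rx": 0,"ry": 0,"rz": 0,"fingers": 1},
    {"tx": 1.5,"ty": -1.8,"tz": 95,"rx": 0,"ry": 0,"rz": 0,"fingers": 0.7},
    {"tx": 1.5,"ty": -1.8,"tz": 104,"rx": 0,"ry": 0,"rz": 0,"fingers": 0.5},
    {"tx": 1.5,"ty": -1.8,"tz": 104,"rx": 0,"ry": 0,"rz": 0,"fingers": 0.35},
    {"tx": 1.5,"ty": -1.8,"tz": 104,"rx": 0,"ry": 0,"rz": 0,"fingers": 0.25},
    {"tx": 1.5,"ty": -1.8,"tz": 104,"rx": 0,"ry": 0,"rz": 0,"fingers": 0.25}
  ],
  "newtons": 40
}}

```text
t: 2.33
position: [0.5937, 0.1854, 0.1973]
ee_rot: [0.814, 0.581, 0.001, 0.0]
force: [0.4, 0.3, 0.1]
gripper_width: 0.0213
grip_force: 0.0
```

Emit:
{"fn": "carry_out", "kwargs": {
  "moves": [
    {"tx": 0,"ty": 0,"tz": 0,"rx": 0,"ry": 0,"rz": 0,"fingers": 0},
    {"tx": 0,"ty": 0,"tz": 0,"rx": 0,"ry": 0,"rz": 0,"fingers": 0},
    {"tx": 0,"ty": 0,"tz": 0,"rx": 0,"ry": 0,"rz": 0,"fingers": 0},
    {"tx": 0,"ty": 0,"tz": 0,"rx": 0,"ry": 0,"rz": 0,"fingers": 0}
  ],
  "newtons": 40
}}

```text
t: 2.82
position: [0.5936, 0.1854, 0.1972]
ee_rot: [0.814, 0.581, 0.001, 0.0]
force: [-0.5, 0.1, 6.3]
gripper_width: 0.011
grip_force: 40.1
```

```bash
cat > st.py <<'E'
from plant import robot
from h import *
s=robot.get_state(); print(s["t"],s["position"].round(4),"yaw",yaw(s),"F",s["force"].round(2),"T",s["torque"].round(3),"w",s["gripper_width"],s["grip_force"],"tau6",s["tau"][5].round(3),s["joint_positions"][5].round(3))
E
python3 st.py
```

```text
2.825 [0.5936 0.1854 0.1972] yaw -19.019755952909435 F [-0.49  0.08  6.31] T [-0.027  0.117  0.009] w 0.010969870837282908 40.12653887271881 tau6 0.003 0.511
```

Gripped on the wing (about 11 mm, 40 N) with hardly any side force. First I try anticlockwise (rz negative), gently.

Emit:
{"fn": "carry_out", "kwargs": {
  "moves": [
    {"tx": 0,"ty": 0,"tz": 0,"rx": 0,"ry": 0,"rz": -0.02,"fingers": 0},
    {"tx": 0,"ty": 0,"tz": 0,"rx": 0,"ry": 0,"rz": -0.04,"fingers": 0},
    {"tx": 0,"ty": 0,"tz": 0,"rx": 0,"ry": 0,"rz": -0.04,"fingers": 0}
  ]
}}

```text
t: 3.2
position: [0.5937, 0.1852, 0.1972]
ee_rot: [0.803, 0.597, 0.001, 0.0]
force: [-0.5, 0.0, 5.1]
gripper_width: 0.0111
grip_force: 40.2
```

```bash
python3 st.py
```

```text
3.2 [0.5937 0.1852 0.1972] yaw -16.743902886420937 F [-0.51  0.04  5.09] T [-0.063  0.125 -0.135] w 0.011133065455303074 40.16159176826477 tau6 -0.254 0.471
```

Emit:
{"fn": "carry_out", "kwargs": {
  "moves": [
    {"tx": 0,"ty": 0,"tz": 0,"rx": 0,"ry": 0,"rz": -0.02,"fingers": 0},
    {"tx": 0,"ty": 0,"tz": 0,"rx": 0,"ry": 0,"rz": -0.03,"fingers": 0}
  ]
}}

```text
t: 3.45
position: [0.5937, 0.1851, 0.1972]
ee_rot: [0.794, 0.608, 0.001, 0.0]
force: [0.4, 0.6, 5.6]
gripper_width: 0.011
grip_force: 41.6
```

```bash
python3 st.py
```

```text
3.45 [0.5937 0.1851 0.1972] yaw -15.059431797455062 F [0.39 0.64 5.63] T [-0.067  0.129 -0.61 ] w 0.011041556141347926 41.62967026233673 tau6 -0.558 0.442
```

The torque rises to 0.6 N m after 4°, which suggests the stop. Now clockwise: back to the start and a few degrees past it.

Emit:
{"fn": "carry_out", "kwargs": {
  "moves": [
    {"tx": 0,"ty": 0,"tz": 0,"rx": 0,"ry": 0,"rz": 0.035,"fingers": 0},
    {"tx": 0,"ty": 0,"tz": 0,"rx": 0,"ry": 0,"rz": 0.07,"fingers": 0},
    {"tx": 0,"ty": 0,"tz": 0,"rx": 0,"ry": 0,"rz": 0.1,"fingers": 0},
    {"tx": 0,"ty": 0,"tz": 0,"rx": 0,"ry": 0,"rz": 0.12,"fingers": 0}
  ]
}}

```text
t: 3.95
position: [0.5936, 0.1852, 0.1972]
ee_rot: [0.829, 0.56, 0.001, 0.0]
force: [-1.0, -0.6, 6.2]
gripper_width: 0.0112
grip_force: 40.1
```

```bash
python3 st.py
```

```text
3.95 [0.5936 0.1852 0.1972] yaw -21.934499194578922 F [-1.02 -0.58  6.17] T [-0.004  0.176  0.048] w 0.011212938360747441 40.14520347118378 tau6 -0.124 0.562
```

Emit:
{"fn": "carry_out", "kwargs": {
  "moves": [
    {"tx": 0,"ty": 0,"tz": 0,"rx": 0,"ry": 0,"rz": 0.03,"fingers": 0},
    {"tx": 0,"ty": 0,"tz": 0,"rx": 0,"ry": 0,"rz": 0.05,"fingers": 0},
    {"tx": 0,"ty": 0,"tz": 0,"rx": 0,"ry": 0,"rz": 0.06,"fingers": 0}
  ]
}}

```text
t: 4.32
position: [0.5935, 0.1852, 0.1972]
ee_rot: [0.845, 0.535, 0.001, 0.0]
force: [0.3, 0.2, 7.3]
gripper_width: 0.0111
grip_force: 40.1
```

```bash
python3 st.py
```

```text
4.325 [0.5935 0.1852 0.1972] yaw -25.350777569576692 F [0.3  0.22 7.28] T [-0.049  0.126  0.04 ] w 0.011084786971918767 40.14051854610443 tau6 -0.018 0.622
```

Clockwise runs free at 0.04 N m, so this is the left-hand thread. Unscrewing in two stages, watching the force.

Emit:
{"fn": "carry_out", "kwargs": {
  "moves": [
    {"tx": 0,"ty": 0,"tz": 0,"rx": 0,"ry": 0,"rz": 0.1,"fingers": 0},
    {"tx": 0,"ty": 0,"tz": 0,"rx": 0,"ry": 0,"rz": 0.22,"fingers": 0},
    {"tx": 0,"ty": 0,"tz": 0,"rx": 0,"ry": 0,"rz": 0.34,"fingers": 0},
    {"tx": 0,"ty": 0,"tz": 0,"rx": 0,"ry": 0,"rz": 0.46,"fingers": 0},
    {"tx": 0,"ty": 0,"tz": 0,"rx": 0,"ry": 0,"rz": 0.58,"fingers": 0},
    {"tx": 0,"ty": 0,"tz": 0,"rx": 0,"ry": 0,"rz": 0.65,"fingers": 0}
  ]
}}

```text
t: 5.08
position: [0.5937, 0.1854, 0.1972]
ee_rot: [0.972, 0.236, 0.001, 0.0]
force: [0.4, 0.1, 6.2]
gripper_width: 0.011
grip_force: 40.1
```

```bash
python3 st.py
```

```text
5.075 [0.5937 0.1854 0.1972] yaw -62.726163896341376 F [0.44 0.1  6.19] T [0.003 0.121 0.075] w 0.010955169126208824 40.102683305740356 tau6 -0.488 1.274
```

Emit:
{"fn": "carry_out", "kwargs": {
  "moves": [
    {"tx": 0,"ty": 0,"tz": 0,"rx": 0,"ry": 0,"rz": 0.1,"fingers": 0},
    {"tx": 0,"ty": 0,"tz": 0,"rx": 0,"ry": 0,"rz": 0.22,"fingers": 0},
    {"tx": 0,"ty": 0,"tz": 0,"rx": 0,"ry": 0,"rz": 0.34,"fingers": 0},
    {"tx": 0,"ty": 0,"tz": 0,"rx": 0,"ry": 0,"rz": 0.46,"fingers": 0},
    {"tx": 0,"ty": 0,"tz": 0,"rx": 0,"ry": 0,"rz": 0.58,"fingers": 0},
    {"tx": 0,"ty": 0,"tz": 0,"rx": 0,"ry": 0,"rz": 0.7,"fingers": 0},
    {"tx": 0,"ty": 0,"tz": 0,"rx": 0,"ry": 0,"rz": 0.75,"fingers": 0},
    {"tx": 0,"ty": 0,"tz": 0,"rx": 0,"ry": 0,"rz": 0.75,"fingers": 0}
  ]
}}

```text
t: 6.08
position: [0.5937, 0.1854, 0.1972]
ee_rot: [0.991, -0.135, 0.001, -0.0]
force: [0.8, -0.2, 5.7]
gripper_width: 0.0109
grip_force: 40.1
```

```bash
python3 st.py
python3 - <<'E'
from plant import robot
from h import *
p,d=robot.grab_frame("scene"); cv2.imwrite("pics/s3.png",cv2.resize(p[100:250,150:350,::-1],None,fx=3.5,fy=3.5))
E
```

```text
6.075 [0.5937 0.1854 0.1972] yaw -105.57281282067406 F [ 0.77 -0.23  5.73] T [-0.016  0.051 -0.048] w 0.010895079169923006 40.09137690067291 tau6 0.173 2.022
```

View pics/s3.png

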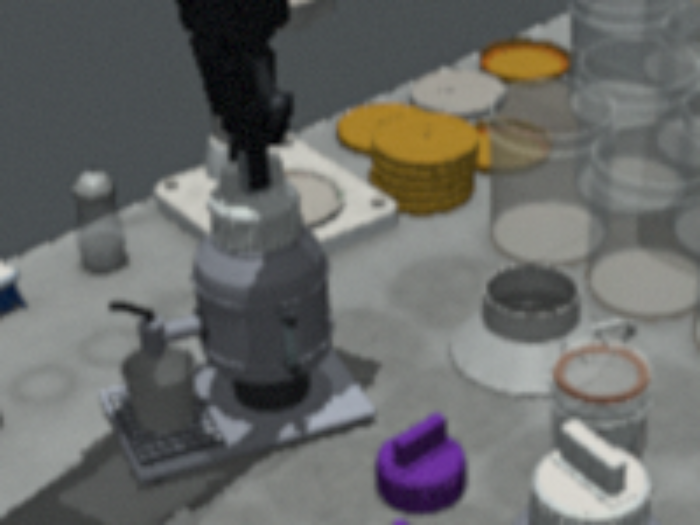

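The cap sits on the neck at about (255,215) in the crop, with the fingers on the wing, after roughly 86° of turn. Lifting gently first.

Emit:
{"fn": "carry_out", "kwargs": {
  "moves": [
    {"tx": 0,"ty": 0,"tz": -2,"rx": 0,"ry": 0,"rz": 0,"fingers": 0},
    {"tx": 0,"ty": 0,"tz": -5,"rx": 0,"ry": 0,"rz": 0,"fingers": 0},
    {"tx": 0,"ty": 0,"tz": -5,"rx": 0,"ry": 0,"rz": 0,"fingers": 0}
  ]
}}

```text
t: 6.5
position: [0.5932, 0.1853, 0.2012]
ee_rot: [0.991, -0.135, -0.0, -0.0]
force: [0.1, 0.6, -0.8]
gripper_width: 0.0112
grip_force: 39.3
```

```bash
python3 st.py
```

```text
6.5 [0.5932 0.1853 0.2012] yaw -105.53824674894723 F [ 0.06  0.64 -0.83] T [ 0.019 -0.008  0.012] w 0.01122030632927161 39.2793470621109 tau6 -0.0 2.021
```

Only the cap's own weight (about −0.8 N) hangs on the tool, so it is free. Lifting to about 10 cm.

Emit:
{"fn": "carry_out", "kwargs": {
  "moves": [
    {"tx": 0,"ty": 0,"tz": -10,"rx": 0,"ry": 0,"rz": 0,"fingers": 0},
    {"tx": 0,"ty": 0,"tz": -25,"rx": 0,"ry": 0,"rz": 0,"fingers": 0},
    {"tx": 0,"ty": 0,"tz": -45,"rx": 0,"ry": 0,"rz": 0,"fingers": 0},
    {"tx": 0,"ty": 0,"tz": -65,"rx": 0,"ry": 0,"rz": 0,"fingers": 0},
    {"tx": 0,"ty": 0,"tz": -82,"rx": 0,"ry": 0,"rz": 0,"fingers": 0},
    {"tx": 0,"ty": 0,"tz": -95,"rx": 0,"ry": 0,"rz": 0,"fingers": 0},
    {"tx": 0,"ty": 0,"tz": -95,"rx": 0,"ry": 0,"rz": 0,"fingers": 0},
    {"tx": 0,"ty": 0,"tz": -95,"rx": 0,"ry": 0,"rz": 0,"fingers": 0},
    {"tx": 0,"ty": 0,"tz": -95,"rx": 0,"ry": 0,"rz": 0,"fingers": 0}
  ]
}}

```text
t: 7.62
position: [0.593, 0.1852, 0.2954]
ee_rot: [0.991, -0.135, -0.001, 0.0]
force: [1.1, 0.4, -1.7]
gripper_width: 0.0111
grip_force: 39.2
```

```bash
python3 st.py
python3 - <<'E'
from plant import robot
from h import *
p,d=robot.grab_frame("scene"); cv2.imwrite("pics/s4.png",cv2.resize(p[60:250,150:350,::-1],None,fx=3,fy=3))
E
```

```text
7.625 [0.593  0.1852 0.2954] yaw -105.53819547713395 F [ 1.1   0.37 -1.68] T [-0.012  0.013  0.046] w 0.011093401952326073 39.152991771698 tau6 0.0 2.021
```

View pics/s4.png

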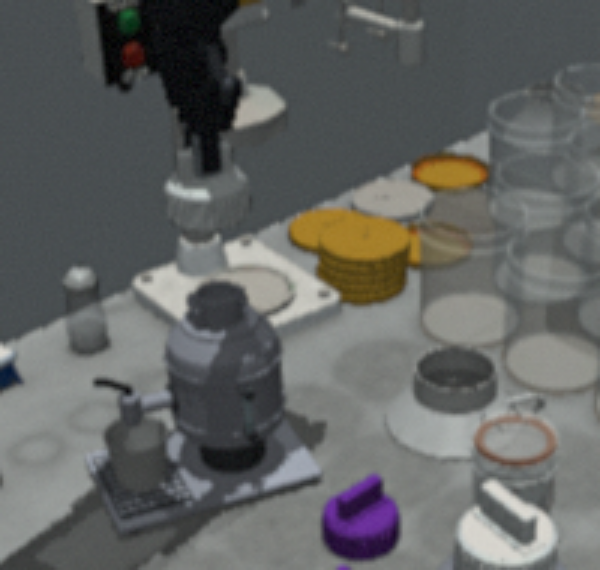

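The cap hangs level in the fingers at (207,190), above the open neck at (217,305). The cup at (135,450) has not moved. Handing in.

```bash
python3 -c "
from plant import robot
print(robot.finish_job())"
```

```text
the job is handed in; nothing more can be done
None
```

The left dispenser's cap had a left-hand thread: I unscrewed it clockwise by about 86° and handed in with it held level about 10 cm above the open neck; the hand-in gave no verdict.

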